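# Load a battery pack into the spring cradle under the parts shelf

### The arm

A 6-joint arm with a two-finger parallel gripper is mounted at the origin on the work surface. World frame = base frame: x ahead of the robot, y to its left, z up, the work surface at z = 0. Lengths are in m, angles in degrees, forces in N, time in s.
With the tool pointing down it reaches from about 0.325 to 0.875 m from the base axis. Payload 4.4 kg.
Tool frame: the origin (TCP) lies midway between the tips of the shut fingers; the grasp point (between the pads) lies 19 mm behind it; z points along the fingers, y is the line along which they close (so a half turn about z gives the same grasp; the last joint's range is limited). The gripper opens to 85 mm and grips with 20 to 120 N. Pads are 22 mm wide; open, the fingers measure 114 mm over their backs; the gripper's body (76 mm by 85 mm) begins 54 mm behind the grasp point. The pads swing forward as they close: fully open they stand 13 mm farther back than shut.
Start: joints at [-84.082, 11.837, 88.321, -0, 79.842, -8.623], TCP at [0.144, -0.557, 0.231] pointing down, gripper open.
Joint ranges: [-156.59, 156.59], [-49.26, 127.26], [12.9, 141.05], [-63.56, 243.56], [4.71, 150.69], [-161.64, 161.64]. Speed limits (degrees/s): [159.86, 159.86, 180, 180, 180, 180].

### API

Orientations are given as [roll, pitch, yaw] about the fixed x, y, z axes, in that order (R = Rz(yaw) Ry(pitch) Rx(roll)).
In Python, from plant import get_state, imaging, workorder gives the robot as it stands.
- The arm moves only by the tool apply_moves, never from a script. Its argument "series" is a list of rows, each a list of 3 entries, a list of its own where there are three numbers: the shift along the world's x, y, z each as a share of 30 mm, from -1 to 1, then the turn, a rotation vector about the world's x, y, z each as a share of 0.1 rad, from -1 to 1, then the opening, from -1 (shut) to 1 (fully open). A call has 1 to 10 rows; each row shifts and turns the commanded pose from where the row before left it; what a row does not reach is not made up. A row lasts 1/12 s, in which the tool goes at most 41.7 mm and 7.16 degrees, less where a joint would pass 70% of its speed; a pose out of reach is approached as far as the arm can. A call with a number of a shift or a turn outside -1 to 1 is refused whole. A call with a gripper value outside its range is refused whole. The fingers move at their own pace and stop on an object; "squeeze" is the grip in N (left out, the last holds). Time passes only in rows, so rows that do not move let the fingers close. It gives the time, the measured TCP pose, the force, the opening and the grip force at its end, in the units of the state.
- get_state(): the state, without advancing time (a new reading comes with each control period).
- imaging.get_image(name): name is "scene" or "top" or "wrist"; returns (picture, depth): 384x512x3 uint8, red, green, blue; 384x512 float32, m along the optical axis (not along the pixel's ray), 0 where there is no reading.
- imaging.camera_model(name): a dict with "fx", "fy", "cx", "cy" (pixels), "T" (4x4, takes a point from camera to world coordinates). Camera axes: x right, y up, looking along -z (the intrinsics and any distortion apply to the point x, -y, -z); pixel columns grow to the right and rows downward; lengths in m; the calibration is good to about 2 mm. A picture is of the moment at which its call begins: read the wrist's pose just before it. camera_model takes no time and is no camera call; for the wrist camera it gives the pose at the moment of the call.
- workorder.sign_off(): hands the job in; it is judged then, once.
The state is a dict: "clock": time; "joint_pos": joint angles; "qvel": joint speeds; "effort": joint torques, N m; "tool_pos": TCP position; "ee_rot": TCP orientation; "contact_force": force on the tool from outside, world axes, zero at the start; "ft_torque": the same for the moment, N m; "opening": opening from 0.0 (shut) to 1.0 (fully open); "grasp_force": force on a finger pad.
Only numpy, scipy, OpenCV 4.12 (cv2) and the standard library are available. Lean on these libraries where they do the work, as an engineer would, in place of code of your own. Each camera call takes 0.05 s, during which the arm holds its last target. There are 200 camera calls.

### The job

Lift the black battery pack with the orange end off the spinning turntable and load it into the empty charging cradle under the shelf of small-parts bins, orange end in first: pass it over the cradle's lip, press back the spring contact and lower it so that it lies flat, held between the spring and the lip. The cradle's place along its rail is not known exactly, so feel for the spring, and never drive the spring contact back to its hard stop. Do not knock over or push away the jar, screwdriver or tape roll on the bench, or knock anything off the turntable.

Things in the scene. Friction and masses are not known exactly. Their poses are not given: they have to be found in the camera images.
- pack: Battery pack to be loaded: a black rectangular bar 140 long (its x), 36 wide (y), 34 high (z) mm, 0.3 to 0.5 kg, with an orange cap on its last 34 mm at the +x end. Origin: centre of its underside; z up. It lies flat on the turntable.
- pack_nose (a point): Centre of the pack's orange end face: 70 mm from the pack's origin along its x, 17 mm above its underside.
- turntable: Fixed foot of a passive turntable that spins freely at a touch: its wooden disc with an orange rim is 260 mm in diameter, its upper face 30 mm above the bench. Origin: on the axis, at bench height.
- bay_free: Empty charging bay, with a green lamp at its near end: an aluminium rail 60 mm wide, 12 mm high on the bench. Its x runs along the rail (rail from -50 to +220 mm), away from the robot and in under the shelf. Origin: on the centre line at bench height. On it is clamped a white cradle with an orange lip, anywhere from 10 mm before to 10 mm beyond its nominal place (not measured: find it by touch).
- lip_nominal (a point): Centre of the top edge of the cradle's orange lip, inner face, 48 mm above the bench, if the cradle stood at its nominal place: the true one is up to 10 mm nearer or farther along the bay's x. The lip is 26 mm wide, 8 mm thick and stands 12 mm above the cradle's bed (26 mm wide, top 36 mm above the bench).
- walls_nominal (a point): Middle between the near ends of the cradle's two side walls, 75 mm beyond the lip, at bed height, if the cradle stood at its nominal place. The walls' inner faces are 42 mm apart, run from here to 150 mm beyond the lip (flared mouth from 62 mm) and reach 76 mm above the bench.
- contact (a joint): Travel (m) of the brass spring plate at the cradle's far end, 0 at rest, grows when pressed back. Plate 34 mm wide, 40 to 90 mm above the bench, its face 124 mm beyond the lip at rest; pressed 16 mm, the pack just fits between it and the lip, and stays so when loaded. Pushes with 3 N at first, 8 N at 16 mm. Hard stop at 27 mm; never press beyond 24 mm.
- tier: Fixed shelf of parts bins over both bays, 340 mm wide (y), on four posts at its corners, its axes parallel to the bays'. Origin: at bench height, midway between the bays' origins. Clear height under it 100 mm. Its front edge is 33 mm along x; bins with orange fronts (front walls up to 188 mm, sides to 207 mm above the bench) stand right behind that edge.
- bay_busy: The other charging bay, 130 mm to one side of the empty one, with a red lamp and a pack already in it, all fixed. Origin as for the empty bay.
- lids_a: Stack of five steel jar lids, one piece, 54 mm in diameter, 30 mm high, loose on the turntable. Origin: centre of its underside.
- lids_b: Stack of three steel jar lids, one piece, 50 mm in diameter, 18 mm high, loose on the turntable. Origin: centre of its underside.
- capjar: Bystander: jar with orange cap, 64 mm in diameter, 90 mm high. Origin: centre of its underside.
- driver: Bystander: screwdriver lying on the bench.
- tape: Bystander: blue tape roll 70 mm in diameter, 24 mm high, lying flat.
Not all that is in view belongs to the job. Leave any pink look-alike of the pack alone.

How it is judged:
By the outcome, as a careful person would: the job done as asked, in the order asked, and still so for the second after the job is handed in, with the robot touching nothing.
It also fails if it takes over 43 s, if anything falls off the work surface, if the arm or the gripper's body presses on something with over 40 N, if the wrist force passes 120 N, or if a joint passes its speed limit or range.

## Working session

There is one attempt and no reset: what is moved stays moved. The work goes in short steps, Python scripts to look and compute and a tool call to move; the robot and the scene stay as the last step left them, time stands still between calls to the robot, and variables do not carry over. Pictures are saved under pics/ and viewed, at most 10 in all, crops included, and the job is handed in when it is done.

Besides the shell and the picture viewer there is one more tool, called after "Emit:" in YAML: its name, and indented under it one key for each argument. apply_moves: Moves the arm, as the interface text tells. Shift numbers are shares of 30 mm and turn numbers shares of 0.1 rad, none past 1 either way. Its arguments: {"type":"object","properties":{"series":{"type":"array"},"squeeze":{"type":"number"}},"required":["series"]}

```bash
ls; mkdir -p pics; python3 - <<'E'
from plant import get_state, imaging
import cv2,numpy as np
print(get_state())
for n in("top","scene"):
    im,d=imaging.get_image(n); m=imaging.camera_model(n)
    cv2.imwrite(f"pics/{n}0.png",im[:,:,::-1]); np.savez(f"{n}0.npz",im=im,d=d,**m)
    print(n,m)
E
```

```text
pics
{'clock': 0.0, 'joint_pos': array([-8.40815695e+01,  1.18868774e+01,  8.84045597e+01,  1.60968550e-03,
        7.98411747e+01, -8.62242319e+00]), 'qvel': array([-0.06304433,  0.13381694,  0.00567342,  0.00088568, -0.05209862,
       -0.00686581]), 'effort': array([ 6.85528521e-04, -3.83030248e+01, -2.91595370e+01, -1.59749675e-04,
        1.05676756e-02, -1.29503721e-05]), 'tool_pos': array([ 0.14429035, -0.55582498,  0.23010169]), 'ee_rot': array([-1.79869124e+02, -2.14473407e-02,  1.45405434e+01]), 'contact_force': array([ 0.49080349, -1.0173579 ,  0.4868119 ]), 'ft_torque': array([ 0.01429909, -0.0342246 ,  0.04216207]), 'grasp_force': 0.0, 'opening': 0.9998244989025558}
top {'fx': 474.1374130787944, 'fy': 474.1374130787944, 'cx': 253.18521790172707, 'cy': 190.1200518241798, 'T': array([[-0.01535898,  0.984571  , -0.1743102 ,  0.23743232],
       [-0.99984745, -0.01367319,  0.01086805,  0.00567279],
       [ 0.00831699,  0.17445054,  0.98463081,  1.34340429],
       [ 0.        ,  0.        ,  0.        ,  1.        ]])}
scene {'fx': 442.80406865243526, 'fy': 442.80406865243526, 'cx': 248.19495216079252, 'cy': 193.60303763069652, 'T': array([[ 0.97386142, -0.20490941,  0.09801057,  0.56074033],
       [ 0.22713829,  0.88129517, -0.41439959, -0.45345403],
       [-0.00146187,  0.42582972,  0.90480214,  1.08684815],
       [ 0.        ,  0.        ,  0.        ,  1.        ]])}
```

View pics/top0.png

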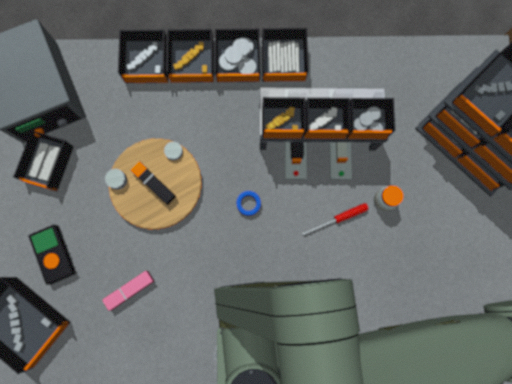

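View pics/scene0.png

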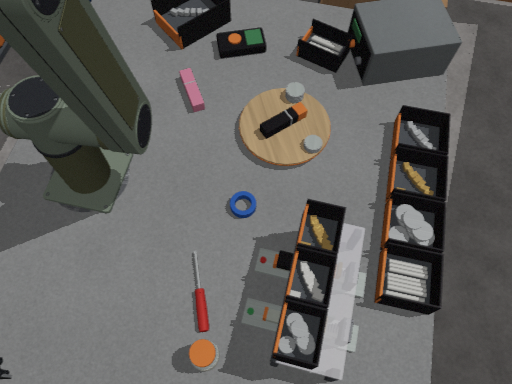

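The top view shows the pack on the turntable at about (155,185), with its orange end at (139,170) and lids at (173,150) and (116,178). The empty bay has its green lamp at (341,173) and orange lip at (342,159). The busy bay is at column 296, the tape at (248,204), the jar at (390,197) and the screwdriver between (305,234) and (367,207). The scene view agrees: pack (283,120), green lamp (251,311), lip (265,313).

```bash
cat > h.py <<'E'
import numpy as np,cv2
def ray(m,px,z):
    px=np.atleast_2d(px).astype(float)
    c=np.c_[(px[:,0]-m['cx'])/m['fx'],-(px[:,1]-m['cy'])/m['fy'],-np.ones(len(px))]
    w=c@m['T'][:3,:3].T;o=m['T'][:3,3]
    return o+w*((z-o[2])/w[:,2])[:,None]
def blobs(mask,roi,mn=6):
    x0,y0,x1,y1=roi;q=np.zeros_like(mask,np.uint8);q[y0:y1,x0:x1]=mask[y0:y1,x0:x1]
    n,l,s,c=cv2.connectedComponentsWithStats(q)
    return sorted([(s[i,4],c[i],l==i,s[i,:4]) for i in range(1,n) if s[i,4]>=mn],key=lambda b:-b[0])
def hsv(im): return [a.astype(int) for a in cv2.split(cv2.cvtColor(im,cv2.COLOR_RGB2HSV))]
E
cat > m.py <<'E'
from h import *
R={'top':dict(pk=(105,140,203,230),bay=(325,140,360,182),busy=(280,140,315,182)),'scene':dict(pk=(238,88,332,165),bay=(238,295,280,330),busy=(250,245,300,275))}
for n in R:
    m=dict(np.load(n+'0.npz'));im=m['im'];H,S,V=hsv(im)
    org=(H>6)&(H<18)&(S>190)&(V>150);blk=(V<75);r=R[n]
    x0,y0,x1,y1=r['pk']
    for nm,mk in(('org',org),('blk',blk)):
        for b in blobs(mk,r['pk'])[:3]:
            rc=cv2.minAreaRect(np.argwhere(b[2])[:,::-1].astype(np.float32))
            w=ray(m,cv2.boxPoints(rc),.064)
            print(n,'pk',nm,b[0],b[1].round(1),ray(m,b[1],.064).round(4)[0,:2],w[:,:2].round(3).tolist())
    grn=(H>40)&(H<85)&(S>90);red=((H<5)|(H>174))&(S>120)
    for nm,mk,k,z in(('green',grn,'bay',.014),('lip',org|((H>4)&(H<20)&(S>120)),'bay',.048),('red',red,'busy',.014)):
        for b in blobs(mk,r[k],3)[:3]: print(n,nm,b[0],b[1].round(1),b[3],ray(m,b[1],z).round(4)[0,:2])
E
python3 m.py
python3 - <<'E'
import cv2,numpy as np
t=cv2.imread('pics/top0.png');s=cv2.imread('pics/scene0.png')
a=cv2.resize(t[80:200,250:400],None,fx=4,fy=4,interpolation=2)[:480]
cv2.imwrite('pics/crop1.png',a)
b=cv2.resize(s[195:384,220:370],None,fx=3.1,fy=3.1,interpolation=2)
cv2.imwrite('pics/crop2.png',b)
E
```

```text
top pk org 126 [138.3 169. ] [0.5274 0.3074] [[0.526, 0.329], [0.55, 0.306], [0.53, 0.286], [0.506, 0.309]]
top pk blk 357 [160.4 190.4] [0.4666 0.2455] [[0.486, 0.287], [0.509, 0.265], [0.448, 0.205], [0.426, 0.227]]
top pk blk 60 [144.5 175.5] [0.5089 0.2898] [[0.502, 0.305], [0.524, 0.283], [0.516, 0.275], [0.494, 0.296]]
top green 21 [341. 173.] [339 171   5   5] [ 0.5192 -0.2618]
top lip 38 [341.8 159.5] [337 158  11   4] [ 0.5507 -0.259 ]
top red 14 [295.5 172.7] [294 171   4   4] [ 0.5218 -0.1311]
scene pk blk 584 [277.8 122.9] [0.4806 0.2436] [[0.426, 0.222], [0.508, 0.31], [0.538, 0.269], [0.456, 0.184]]
scene green 32 [250.2 310.9] [248 308   6   7] [ 0.5193 -0.2615]
scene lip 41 [264.9 313.3] [263 307   5  14] [ 0.5548 -0.2654]
scene lip 10 [278.7 326.6] [278 323   2   7] [ 0.5915 -0.2871]
scene red 28 [262.8 259.4] [260 257   6   6] [ 0.5215 -0.1311]
```

View pics/crop1.png

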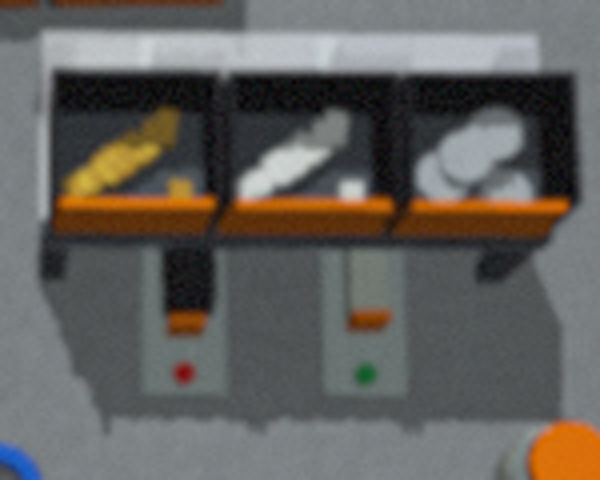

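The crop shows the empty cradle's orange lip (crop 348–390, 312–328) well in front of the bin fronts. The lamp, lip and rail are all clear of obstruction. Next I'll refine with depth.

```bash
cat > m2.py <<'E'
from h import *
def cloud(m):
    d=m['d'];v,u=np.mgrid[:384,:512];c=np.stack([(u-m['cx'])/m['fx']*d,-(v-m['cy'])/m['fy']*d,-d],-1)
    return c@m['T'][:3,:3].T+m['T'][:3,3]
for n in('top','scene'):
    m=dict(np.load(n+'0.npz'));P=cloud(m);ok=m['d']>0;H,S,V=hsv(m['im'])
    C=np.array([.485,.263])
    rr=np.hypot(P[...,0]-C[0],P[...,1]-C[1])
    # pack top: height mask + near line
    t=ok&(P[...,2]>.0585)&(P[...,2]<.072)&(rr<.09)
    q=P[t];rc=cv2.minAreaRect((q[:,:2]*1000).astype(np.float32))
    print(n,'packtop',len(q),np.median(q[:,2]).round(4),'rect',rc)
    disc=ok&(P[...,2]>.024)&(P[...,2]<.036)&(rr<.16);dd=P[disc];print(' disc',cv2.minEnclosingCircle((dd[:,:2]*1000).astype(np.float32)))
    org=(H>4)&(H<20)&(S>120)
    f=ok&org&(P[...,2]>.178)&(P[...,2]<.2)&(P[...,1]<0)&(P[...,1]>-.4)&(P[...,0]>.5)
    q=P[f];a=np.polyfit(q[:,1],q[:,0],1);print(' front top',len(q),'yaw',-np.degrees(np.arctan(a[0])).round(2),'x at y=-.262',np.polyval(a,-.262).round(4),'ymin/max',q[:,1].min(),q[:,1].max(),q[:,2].max())
    f=ok&org&(P[...,2]>.02)&(P[...,2]<.06)&(abs(P[...,1]+.262)<.03)&(abs(P[...,0]-.55)<.04)
    q=P[f];print(' lip',q.min(0).round(4),q.max(0).round(4),q.mean(0).round(4))
    print(' top pts',P[f&(P[...,2]>.045)][:,:].mean(0).round(4))
    for y0 in(-.262,-.132):
        for x0 in (.515,):
            f=ok&(P[...,2]>.006)&(P[...,2]<.018)&(abs(P[...,1]-y0)<.045)&(P[...,0]>.48)&(P[...,0]<.58)
            q=P[f];print(' rail',len(q),'xmin',q[:,0].min().round(4),'ylim',np.percentile(q[:,1],[1,99]).round(4))
# lip inner top edge from top image
m=dict(np.load('top0.npz'));print(m['im'][150:166,342,:].tolist());
for r in(157,157.5,158,158.5,161.5):print(r,ray(m,[342,r],.048)[0,:2].round(4),ray(m,[342,r],.036)[0,:2].round(4))
E
python3 m2.py
```

```text
top packtop 660 0.0641 rect ((475.890869140625, 282.724609375), (144.46058654785156, 77.31228637695312), 47.521812438964844)
 disc ((495.0280456542969, 268.1997985839844), 131.10482788085938)
 front top 456 yaw -0.94 x at y=-.262 0.5905 ymin/max -0.36154760514900364 -0.03420603468255794 0.19804902207885533
 lip [ 0.548  -0.2732  0.027 ] [ 0.5566 -0.2491  0.0526] [ 0.5515 -0.2596  0.0447]
 top pts [ 0.5519 -0.2606  0.0491]
 rail 452 xmin 0.4822 ylim [-0.2924 -0.2323]
 rail 392 xmin 0.4817 ylim [-0.1628 -0.1036]
scene packtop 564 0.0635 rect ((482.66455078125, 275.6591796875), (144.06256103515625, 74.6158218383789), 53.11909484863281)
 disc ((496.18267822265625, 268.2764587402344), 132.2122344970703)
 front top 421 yaw -1.03 x at y=-.262 0.5925 ymin/max -0.3636126727195939 -0.03524536928008409 0.19428274815006996
 lip [ 0.5513 -0.2753  0.0246] [ 0.5579 -0.2511  0.0523] [ 0.5546 -0.2643  0.0462]
 top pts [ 0.5545 -0.2628  0.0487]
 rail 645 xmin 0.5044 ylim [-0.2918 -0.2321]
 rail 487 xmin 0.5073 ylim [-0.1621 -0.1019]
[[111, 121, 111], [113, 121, 117], [113, 121, 115], [113, 120, 113], [109, 120, 112], [115, 122, 115], [115, 113, 101], [132, 100, 79], [140, 79, 41], [131, 66, 2], [113, 56, 5], [96, 49, 16], [101, 75, 65], [101, 97, 89], [106, 111, 111], [106, 115, 114]]
157 [ 0.5579 -0.26  ] [ 0.5609 -0.2625]
157.5 [ 0.5565 -0.2599] [ 0.5594 -0.2624]
158 [ 0.555  -0.2599] [ 0.558  -0.2623]
158.5 [ 0.5536 -0.2598] [ 0.5565 -0.2622]
161.5 [ 0.5449 -0.2594] [ 0.5478 -0.2618]
```

View pics/crop2.png

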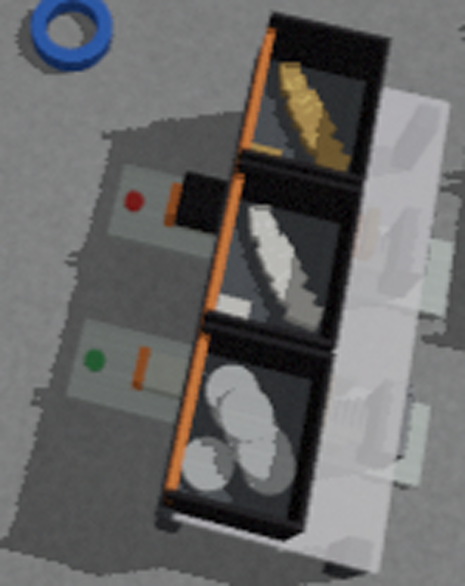

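Crop 2 confirms that the lip (crop 140,368) stands clear of the bin front by about 35 mm, so I'll use a tilted grasp near the pack's tail. I'm moving towards the turntable now.

Emit:
apply_moves:
  series:
    - [[0.66, 0.91, 0], [0, 0, 0.42], 1]
    - [[0.66, 0.91, 0], [0, 0, 0.42], 1]
    - [[0.66, 0.91, 0], [0, 0, 0.42], 1]
    - [[0.66, 0.91, 0], [0, 0, 0.42], 1]
    - [[0.66, 0.91, 0], [0, 0, 0.42], 1]
    - [[0.66, 0.91, 0], [0, 0, 0.42], 1]
    - [[0.66, 0.91, 0], [0, 0, 0.42], 1]
    - [[0.66, 0.91, 0], [0, 0, 0.42], 1]
    - [[0.66, 0.91, 0], [0, 0, 0.42], 1]
    - [[0.66, 0.91, 0], [0, 0, 0.42], 1]

```text
clock: 0.93
tool_pos: [0.3428, -0.2819, 0.2309]
ee_rot: [-180.0, -0.0, 38.7]
contact_force: [0.2, 1.1, 0.3]
opening: 1.001
grasp_force: 0.0
```

Emit:
apply_moves:
  series:
    - [[0.66, 0.91, 0], [0, 0, 0.42], 1]
    - [[0.66, 0.91, 0], [0, 0, 0.42], 1]
    - [[0.66, 0.91, 0], [0, 0, 0.37], 1]
    - [[0.1, 0.97, 0], [0, 0, 0], 1]
    - [[0.1, 0.97, 0], [0, 0, 0], 1]
    - [[0.1, 0.97, 0], [0, 0, 0], 1]
    - [[0.1, 0.97, 0], [0, 0, 0], 1]
    - [[0.1, 0.97, 0], [0.73, -0.71, 0], 1]
    - [[0.1, 0.97, 0], [0.73, -0.71, 0], 1]
    - [[0.1, 0.97, 0], [0.73, -0.71, 0], 1]

```text
clock: 1.77
tool_pos: [0.4232, 0.0039, 0.2316]
ee_rot: [-179.9, -17.8, 45.6]
contact_force: [0.0, -0.1, -0.0]
opening: 1.0
grasp_force: 0.0
```

Emit:
apply_moves:
  series:
    - [[0.1, 0.9, 0], [0.73, -0.71, 0], 1]
    - [[0.1, 0.9, 0], [0.73, -0.71, 0], 1]
    - [[0.1, 0.9, 0], [0.73, -0.71, 0], 1]
    - [[0, 0.9, 0], [0, 0, 0], 1]
    - [[0, 0.5, 0], [0, 0, 0], 1]
    - [[0, 0, 0], [0, 0, 0], 1]
    - [[0, 0, 0], [0, 0, 0], 1]

```text
clock: 2.35
tool_pos: [0.4312, 0.1256, 0.2309]
ee_rot: [-179.8, -35.0, 45.6]
contact_force: [-0.2, 0.7, -0.2]
opening: 0.996
grasp_force: 0.0
```

```bash
python3 - <<'E'
from plant import get_state, imaging
import cv2,numpy as np
s=get_state();print(s['clock'],s['tool_pos'],s['ee_rot'],s['joint_pos'].round(0))
for n in("wrist","top"):
    m=imaging.camera_model(n); im,d=imaging.get_image(n)
    cv2.imwrite(f"pics/{n}1.png",im[:,:,::-1]); np.savez(f"{n}1.npz",im=im,d=d,**m)
print(imaging.camera_model('wrist'))
E
```

```text
2.35 [0.43117803 0.12555384 0.23092599] [-179.82971982  -34.97216771   45.60465392] [-17. -22. 126.  35.  63.  14.]
{'fx': 304.1888944773046, 'fy': 304.1888944773046, 'cx': 255.87402915300243, 'cy': 188.57284559005714, 'T': array([[ 0.71354615,  0.67207516, -0.1979062 ,  0.42203817],
       [-0.70060466,  0.68358125, -0.20462106,  0.11380778],
       [-0.00223576,  0.28466057,  0.95862577,  0.39498877],
       [ 0.        ,  0.        ,  0.        ,  1.        ]])}
```

View pics/wrist1.png

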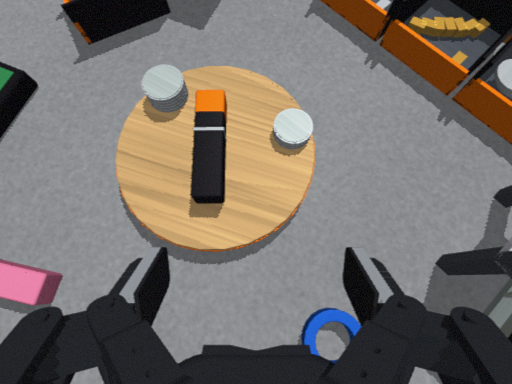

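The wrist view shows the whole pack, with its orange nose at (210,100), its tail at (208,195) and lids at (163,85) and (293,128). I'll measure it from this view's depth.

```bash
cat > pk.py <<'E'
from h import *
import sys
def cloud(m):
    d=m['d'];v,u=np.mgrid[:384,:512];c=np.stack([(u-m['cx'])/m['fx']*d,-(v-m['cy'])/m['fy']*d,-d],-1)
    return c@m['T'][:3,:3].T+m['T'][:3,3]
def meas(f):
    m=dict(np.load(f));P=cloud(m);ok=m['d']>0;H,S,V=hsv(m['im'])
    rr=np.hypot(P[...,0]-.495,P[...,1]-.268)
    org=(H>4)&(H<20)&(S>190)
    t=ok&(P[...,2]>.058)&(P[...,2]<.071)&(rr<.1)
    b=max(blobs(cv2.morphologyEx(t.astype(np.uint8),cv2.MORPH_OPEN,np.ones((3,3),np.uint8)),(0,0,512,384)),key=lambda b:b[0])
    q=P[b[2]];rc=cv2.minAreaRect((q[:,:2]*1000).astype(np.float32))
    o=P[b[2]&org][:,:2].mean(0);k=P[b[2]&~org][:,:2].mean(0);e=o-k
    print(f,len(q),'z',np.median(q[:,2]).round(4),'rect',np.round(rc[0],1),np.round(rc[1],1),round(rc[2],1),'mean',q.mean(0).round(4),'yaw',np.degrees(np.arctan2(e[1],e[0])).round(2))
    u=e/np.hypot(*e);s=(q[:,:2]-k)@u;w=(q[:,:2]-k)@[-u[1],u[0]];lo,hi=np.percentile(s,[.5,99.5]);wl,wh=np.percentile(w,[1,99])
    print('  tail',(k+lo*u+[-u[1]*(wl+wh)/2,u[0]*(wl+wh)/2]).round(4),'len',(hi-lo).round(4),'wid',(wh-wl).round(4),'ctr',(k+(lo+hi)/2*u+np.array([-u[1],u[0]])*(wl+wh)/2).round(4))
for f in sys.argv[1:]: meas(f)
E
python3 pk.py wrist1.npz top1.npz top0.npz scene0.npz
```

```text
wrist1.npz 3272 z 0.0641 rect [490.6 269. ] [140.3  36.8] 46.3 mean [0.4877 0.2654 0.0641] yaw 45.61
  tail [0.4419 0.2191] len 0.1378 wid 0.0354 ctr [0.4901 0.2683]
top1.npz 647 z 0.0641 rect [489.6 267.9] [141.1  36.1] 46.4 mean [0.4895 0.2678 0.0641] yaw 46.51
  tail [0.4418 0.2178] len 0.139 wid 0.0351 ctr [0.4897 0.2682]
top0.npz 623 z 0.0641 rect [489.6 267.9] [140.9  36.2] 46.4 mean [0.4901 0.2685 0.0641] yaw 46.07
  tail [0.4411 0.2177] len 0.1396 wid 0.0354 ctr [0.4895 0.268 ]
scene0.npz 542 z 0.0635 rect [492.6 267.7] [140.5  39.8] 47.0 mean [0.4911 0.2653 0.0634] yaw 26.07
  tail [0.4329 0.2364] len 0.1338 wid 0.0659 ctr [0.493  0.2658]
```

Emit:
apply_moves:
  series:
    - [[0.19, 0.74, -0.5], [0, 0, 0.12], 1]
    - [[0.19, 0.74, -0.5], [0, 0, 0], 1]
    - [[0.19, 0.74, -0.5], [0, 0, 0], 1]
    - [[0.19, 0.74, -0.5], [0, 0, 0], 1]
    - [[0.19, 0.74, -0.5], [0, 0, 0], 1]
    - [[0, 0, -0.5], [0, 0, 0], 1]
    - [[0, 0, -0.5], [0, 0, 0], 1]
    - [[0, 0, 0], [0, 0, 0], 1]
    - [[0, 0, 0], [0, 0, 0], 1]

```text
clock: 3.2
tool_pos: [0.46, 0.2354, 0.1254]
ee_rot: [-179.7, -34.9, 46.0]
contact_force: [-0.5, 0.1, 0.5]
opening: 0.999
grasp_force: 0.0
```

Emit:
apply_moves:
  series:
    - [[0.02, 0.08, -0.8], [0, 0, 0.05], 1]
    - [[0, 0, -0.8], [0, 0, 0], 1]
    - [[0, 0, -0.6], [0, 0, 0], 1]
    - [[0, 0, -0.4], [0, 0, 0], 1]
    - [[0, 0, -0.34], [0, 0, 0], 1]
    - [[0, 0, 0], [0, 0, 0], 1]
    - [[0, 0, 0], [0, 0, 0], 1]

```text
clock: 3.78
tool_pos: [0.462, 0.2379, 0.0389]
ee_rot: [-179.8, -35.1, 46.4]
contact_force: [0.5, -0.4, -0.3]
opening: 1.002
grasp_force: 0.0
```

Emit:
apply_moves:
  series:
    - [[0, 0, 0], [0, 0, 0], 0.2]
    - [[0, 0, 0], [0, 0, 0], 0.05]
    - [[0, 0, 0], [0, 0, 0], -0.05]
    - [[0, 0, 0], [0, 0, 0], -0.15]
    - [[0, 0, 0], [0, 0, 0], -0.3]
    - [[0, 0, 0], [0, 0, 0], -1]
    - [[0, 0, 0], [0, 0, 0], -1]
    - [[0, 0, 0], [0, 0, 0], -1]
  squeeze: 80

```text
clock: 4.45
tool_pos: [0.4615, 0.2384, 0.0392]
ee_rot: [-179.9, -35.1, 46.5]
contact_force: [-4.3, -3.6, 8.0]
opening: 0.407
grasp_force: 78.8
```

Emit:
apply_moves:
  series:
    - [[0, 0, 0.2], [0, 0, 0], -1]
    - [[0, 0, 0.4], [0, 0, 0], -1]
    - [[0, 0, 0.8], [0, 0, 0], -1]
    - [[0, 0, 0.9], [0, 0, 0], -1]
    - [[0, 0, 0.9], [0, 0, 0], -1]
    - [[0, 0, 0.9], [0, 0, 0], -1]
    - [[0, 0, 0], [0, 0, 0], -1]
    - [[0, 0, 0], [0, 0, 0], -1]
  squeeze: 100

```text
clock: 5.12
tool_pos: [0.4614, 0.2384, 0.1623]
ee_rot: [180.0, -35.1, 46.6]
contact_force: [-0.7, 0.4, -4.1]
opening: 0.408
grasp_force: 100.0
```

```bash
cat > snap.py <<'E'
from plant import get_state, imaging
import cv2,numpy as np,sys
k=sys.argv[1];s=get_state();print(s['clock'],s['tool_pos'].round(4),s['ee_rot'].round(2),s['contact_force'].round(2),s['ft_torque'].round(2),s['grasp_force'],s['joint_pos'].round(0))
for n in sys.argv[2:]:
    m=imaging.camera_model(n); im,d=imaging.get_image(n)
    cv2.imwrite(f"pics/{n}{k}.png",im[:,:,::-1]); np.savez(f"{n}{k}.npz",im=im,d=d,**m)
E
python3 snap.py 2 wrist top scene
```

```text
5.1167 [0.4614 0.2384 0.1623] [179.99 -35.11  46.63] [-0.72  0.43 -4.07] [-0.55  0.57  0.02] 100.04352450370789 [  3.  -7. 125.  36.  42.  24.]
```

View pics/wrist2.png

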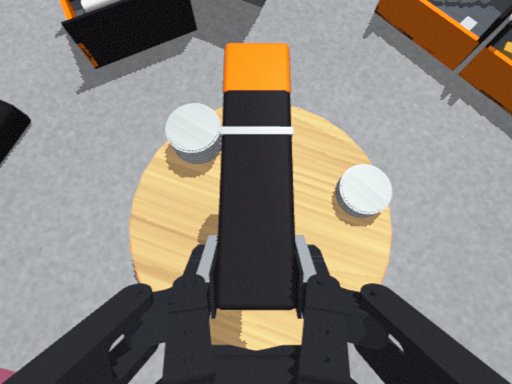

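The pack is held squarely between the pads, with its nose at (257,42), its tail at (257,305) and both lid stacks still on the disc. Next I'll measure how it sits in the hand: its pitch and tail offset.

```bash
cat > held.py <<'E'
from pk import cloud
from h import *
import sys
from scipy.spatial.transform import Rotation as Ro
def held(f,tcp,rpy):
    m=dict(np.load(f));P=cloud(m);ok=m['d']>0;H,S,V=hsv(m['im'])
    R=Ro.from_euler('xyz',rpy,degrees=True).as_matrix()
    L=(P-tcp)@Ro.from_euler('z',rpy[2],degrees=True).as_matrix()   # heading frame: x fwd,y left,z up
    t=ok&(abs(L[...,1])<.016)&(L[...,0]>-.04)&(L[...,0]<.15)&(L[...,2]>-.03)&(L[...,2]<.1)
    b=blobs(cv2.erode(t.astype(np.uint8),np.ones((3,3),np.uint8)),(0,0,512,384))[0];q=L[b[2]]
    # top face plane fit in middle
    k=q[(q[:,0]>.02)&(q[:,0]<.1)];A=np.c_[k[:,:2],np.ones(len(k))];c=np.linalg.lstsq(A,k[:,2],rcond=None)[0]
    print('slope x deg',np.degrees(np.arctan(c[0])).round(2),'roll slope',np.degrees(np.arctan(c[1])).round(2),'top z at x=0 rel TCP',c[2].round(4),'resid',np.std(k[:,2]-A@c).round(4))
    on=abs(q[:,2]-np.c_[q[:,:2],np.ones(len(q))]@c)<.004;q=q[on];print('x range',np.percentile(q[:,0],[.3,99.7]).round(4))
    t2=ok&(abs(L[...,2]-(L[...,:2]@c[:2]+c[2]))<.004)&(L[...,0]>.03)&(L[...,0]<.11)&(abs(L[...,1])<.03);w=L[t2]
    for a,bb in((.03,.05),(.09,.11)):
        s=w[(w[:,0]>a)&(w[:,0]<bb)][:,1];lo,hi=np.percentile(s,[1,99]);print(' y centre at',a,((lo+hi)/2).round(4),'w',(hi-lo).round(4))
E
python3 - <<'E'
import sys;sys.argv=['x']
from held import held
held('wrist2.npz',[.4614,.2384,.1623],[180,-35.1,46.6])
E
```

```text
slope x deg 0.12 roll slope -0.05 top z at x=0 rel TCP 0.0247 resid 0.0006
x range [-0.0266  0.1102]
 y centre at 0.03 -0.0001 w 0.035
 y centre at 0.09 -0.0002 w 0.0356
```

```bash
python3 - <<'E'
import numpy as np,cv2
m=dict(np.load('scene2.npz'));w=dict(np.load('wrist2.npz'))
def pr(p):
    c=m['T'][:3,:3].T@(p-m['T'][:3,3]);return m['cx']+m['fx']*c[0]/-c[2],m['cy']-m['fy']*c[1]/-c[2]
cam=w['T'][:3,3];print(cam,pr(cam),pr(np.array([.4614,.2384,.1623])))
u,v=map(int,pr(cam));x0=max(u-80,0);y0=max(v-70,0)
cv2.imwrite('pics/c3.png',cv2.resize(m['im'][y0:y0+140,x0:x0+160,::-1],None,fx=4,fy=4,interpolation=2));print(x0,y0)
E
```

```text
[0.451172   0.2274475  0.32588286] (np.float64(270.3331302375715), np.float64(58.9313550642828)) (np.float64(272.33063912354396), np.float64(101.21651386607206))
190 0
```

View pics/c3.png

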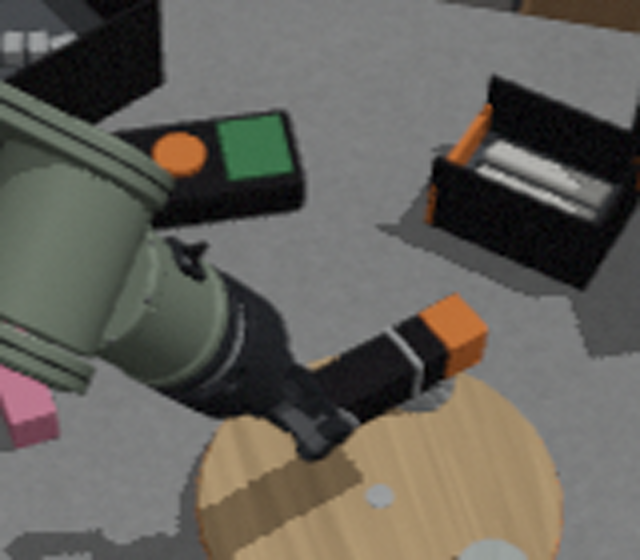

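No camera body or any other part sticks out at the gripper (crop 321,236 is empty), so the approach is clear. I'm carrying the pack to the bay.

Emit:
apply_moves:
  series:
    - [[-0.12, -0.5, 0], [0, 0, -0.3], -1]
    - [[-0.12, -0.9, 0], [0, 0, -0.5], -1]
    - [[-0.12, -0.9, 0], [0, 0, -0.5], -1]
    - [[-0.12, -0.9, 0], [0, 0, -0.5], -1]
    - [[-0.12, -0.9, 0], [0, 0, -0.5], -1]
    - [[-0.12, -0.9, 0], [0, 0, -0.5], -1]
    - [[-0.12, -0.9, 0], [0, 0, -0.5], -1]
    - [[-0.12, -0.9, 0], [0, 0, -0.5], -1]
    - [[-0.12, -0.9, 0], [0, 0, -0.5], -1]
    - [[-0.12, -0.9, 0], [0, 0, -0.5], -1]

```text
clock: 6.1
tool_pos: [0.423, -0.0199, 0.1586]
ee_rot: [-179.6, -34.8, 18.7]
contact_force: [0.1, 0.1, -3.2]
opening: 0.408
grasp_force: 100.5
```

Emit:
apply_moves:
  series:
    - [[-0.08, -0.9, 0], [0, 0, -0.4], -1]
    - [[-0.08, -0.9, 0], [0, 0, -0.4], -1]
    - [[-0.08, -0.9, 0], [0, 0, -0.4], -1]
    - [[-0.08, -0.9, 0], [0, 0, -0.4], -1]
    - [[-0.08, -0.9, 0], [0, 0, -0.4], -1]
    - [[-0.08, -0.9, -0.2], [0, 0, -0.4], -1]
    - [[-0.08, -0.9, -0.4], [0, 0, -0.4], -1]
    - [[-0.08, -0.9, -0.6], [0, 0, -0.4], -1]
    - [[0, -0.5, -0.6], [0, 0, -0.2], -1]
    - [[0, 0, 0], [0, 0, 0], -1]

```text
clock: 6.93
tool_pos: [0.4034, -0.2506, 0.102]
ee_rot: [-179.4, -34.7, -1.0]
contact_force: [-0.6, 0.4, -3.3]
opening: 0.402
grasp_force: 100.8
```

Emit:
apply_moves:
  series:
    - [[0, 0, 0], [0, 0, 0], -1]
    - [[0, 0, 0], [0, 0, 0], -1]

```text
clock: 7.1
tool_pos: [0.4051, -0.249, 0.1058]
ee_rot: [-179.6, -34.9, -0.6]
contact_force: [0.3, 0.7, -3.0]
opening: 0.407
grasp_force: 100.8
```

```bash
python3 snap.py 4 wrist top; python3 - <<'E'
import sys;sys.argv=['x']
from held import held
from plant import get_state
s=get_state();held('wrist4.npz',s['tool_pos'],s['ee_rot'])
E
```

```text
7.1 [ 0.4051 -0.249   0.1058] [-179.58  -34.92   -0.63] [ 0.32  0.72 -3.  ] [-0.01  0.65 -0.04] 100.77994465827942 [-63.  -3. 129.  45.  46.  -3.]
slope x deg -0.07 roll slope 0.35 top z at x=0 rel TCP 0.0234 resid 0.0006
x range [-0.0272  0.1091]
 y centre at 0.03 0.0008 w 0.0349
 y centre at 0.09 0.0007 w 0.0356
```

View pics/wrist4.png

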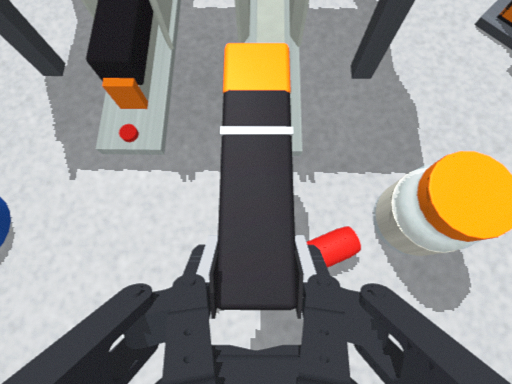

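The wrist view shows the pack level, pointing at the green bay whose cradle bed is visible at (270,20). The jar is at (440,210) and the screwdriver handle at (333,245), both below and to the right. I'll align laterally and go down to passing height.

Emit:
apply_moves:
  series:
    - [[0, -0.2, -0.4], [0, 0, -0.07], -1]
    - [[0, -0.2, -0.4], [0, 0, 0], -1]
    - [[0, 0, -0.4], [0, 0, 0], -1]
    - [[0, 0, -0.2], [0, 0, 0], -1]
    - [[0, 0, 0], [0, 0, 0], -1]
    - [[0, 0, 0], [0, 0, 0], -1]
    - [[0, 0, 0], [0, 0, 0], -1]

```text
clock: 7.78
tool_pos: [0.4061, -0.2627, 0.0659]
ee_rot: [-179.9, -35.1, -0.9]
contact_force: [-0.4, -0.3, -2.5]
opening: 0.408
grasp_force: 100.8
```

```bash
cat > st.py <<'E'
from plant import get_state
s=get_state();t=s['tool_pos'];yc=-.262-.0175*(t[0]-.52)
print(s['clock'],t.round(4),s['ee_rot'].round(2),'F',s['contact_force'].round(2),'M',s['ft_torque'].round(2),'dy to centre mm',((yc-t[1])*1000).round(1))
E
python3 st.py; python3 snap.py 5 wrist top; python3 - <<'E'
import numpy as np
from h import *
from pk import cloud
# bay walls / bed from wrist view: side wall tops (z .07-.08) and bed
m=dict(np.load('wrist5.npz'));P=cloud(m);ok=m['d']>0
f=ok&(abs(P[...,1]+.263)<.05)&(P[...,0]>.53)&(P[...,0]<.72)
for a,b in((.006,.02),(.03,.042),(.066,.08)):
    q=P[f&(P[...,2]>a)&(P[...,2]<b)]
    for x in np.arange(.53,.72,.02):
        r=q[(q[:,0]>x)&(q[:,0]<x+.02)]
        if len(r)>5: print(a,round(x,2),len(r),np.percentile(r[:,1],[2,50,98]).round(4))
E
```

```text
7.7833 [ 0.4061 -0.2627  0.0659] [-179.91  -35.06   -0.85] F [-0.38 -0.26 -2.52] M [ 0.03  0.69 -0.02] dy to centre mm 2.7
7.7833 [ 0.4061 -0.2627  0.0659] [-179.91  -35.06   -0.85] [-0.38 -0.26 -2.52] [ 0.03  0.69 -0.02] 100.83025932312012 [-64.   4. 129.  51.  41. -11.]
0.006 0.53 133 [-0.2366 -0.2342 -0.2316]
0.006 0.55 115 [-0.2369 -0.2344 -0.232 ]
0.006 0.57 154 [-0.2914 -0.2358 -0.2325]
0.006 0.59 628 [-0.2923 -0.2778 -0.2336]
0.006 0.61 692 [-0.2934 -0.2774 -0.2332]
0.006 0.63 101 [-0.2851 -0.2777 -0.2414]
0.03 0.55 39 [-0.2745 -0.2619 -0.25  ]
0.03 0.57 681 [-0.275  -0.2628 -0.2502]
0.03 0.59 616 [-0.275  -0.2623 -0.2502]
```

Emit:
apply_moves:
  series:
    - [[0.3, 0.06, -0.03], [0, 0, 0], -1]
    - [[0.5, -0.01, -0.03], [0, 0, 0], -1]
    - [[0.6, -0.01, 0], [0, 0, 0], -1]
    - [[0.6, -0.01, 0], [0, 0, 0], -1]
    - [[0.6, -0.01, 0], [0, 0, 0], -1]
    - [[0.3, 0, 0], [0, 0, 0], -1]
    - [[0, 0, 0], [0, 0, 0], -1]
    - [[0, 0, 0], [0, 0, 0], -1]
    - [[0, 0, 0], [0, 0, 0], -1]

```text
clock: 8.63
tool_pos: [0.4919, -0.2615, 0.0629]
ee_rot: [-179.8, -35.0, -0.9]
contact_force: [0.5, 0.6, -3.6]
opening: 0.406
grasp_force: 100.7
```

```bash
python3 st.py; python3 snap.py 6 wrist; python3 - <<'E'
import sys;sys.argv=['x']
from held import *
from plant import get_state
s=get_state();t=s['tool_pos'];held('wrist6.npz',t,s['ee_rot'])
m=dict(np.load('wrist6.npz'));P=cloud(m);ok=m['d']>0
q=P[ok&(P[...,2]>.07)&(P[...,2]<.1)&(P[...,0]>.5)&(P[...,0]<.575)&(abs(P[...,1]+.262)<.03)]
for x in(.51,.53,.55):
    r=q[(q[:,0]>x)&(q[:,0]<x+.02)]
    if len(r):print('pack world',x,np.percentile(r[:,1],[1,99]).mean().round(4),r[:,2].mean().round(4))
q=P[ok&(P[...,2]>.03)&(P[...,2]<.042)&(P[...,0]>.55)&(P[...,0]<.6)&(abs(P[...,1]+.262)<.03)]
print('bed',len(q),np.percentile(q[:,1],[1,99]) if len(q) else '')
E
```

```text
8.6333 [ 0.4919 -0.2615  0.0629] [-179.78  -34.96   -0.94] F [ 0.46  0.61 -3.56] M [-0.04  0.66  0.01] dy to centre mm -0.0
8.6333 [ 0.4919 -0.2615  0.0629] [-179.78  -34.96   -0.94] [ 0.46  0.61 -3.56] [-0.04  0.66  0.01] 100.74703216552734 [-52.  11. 121.  51.  35.  -1.]
slope x deg 18.67 roll slope -0.27 top z at x=0 rel TCP 0.0103 resid 0.011
x range [0.0288 0.0953]
 y centre at 0.03 0.0003 w 0.0349
 y centre at 0.09 -0.0 w 0.0588
pack world 0.51 -0.2617 0.0876
pack world 0.53 -0.2621 0.0876
pack world 0.55 -0.2624 0.0875
bed 0
```

Emit:
apply_moves:
  series:
    - [[0.4, -0.01, 0], [0, 0, 0], -1]
    - [[0.5, -0.01, 0], [0, 0, 0], -1]
    - [[0.5, -0.01, 0], [0, 0, 0], -1]
    - [[0.3, 0, 0], [0, 0, 0], -1]
    - [[0, 0, 0], [0, 0, 0], -1]
    - [[0, 0, 0], [0, 0, 0], -1]

```text
clock: 9.18
tool_pos: [0.5432, -0.2627, 0.063]
ee_rot: [-179.8, -35.0, -0.9]
contact_force: [-0.4, -0.4, -3.0]
opening: 0.402
grasp_force: 100.8
```

```bash
python3 st.py
```

```text
9.1833 [ 0.5432 -0.2627  0.063 ] [-179.8   -34.97   -0.91] F [-0.44 -0.38 -2.98] M [-0.    0.73  0.  ] dy to centre mm 0.3
```

Nose is at about 0.655 with no force yet. I'll feel for the spring, starting with a small step.

Emit:
apply_moves:
  series:
    - [[0.2, 0, 0], [0, 0, 0], -1]
    - [[0.2, 0, 0], [0, 0, 0], -1]
    - [[0.1, 0, 0], [0, 0, 0], -1]
    - [[0.1, 0, 0], [0, 0, 0], -1]
    - [[0, 0, 0], [0, 0, 0], -1]
    - [[0, 0, 0], [0, 0, 0], -1]

```text
clock: 9.68
tool_pos: [0.5618, -0.2628, 0.0633]
ee_rot: [-179.8, -35.0, -0.9]
contact_force: [0.1, -0.1, -2.8]
opening: 0.407
grasp_force: 100.8
```

Emit:
apply_moves:
  series:
    - [[0.07, 0, 0], [0, 0, 0], -1]
    - [[0.07, 0, 0], [0, 0, 0], -1]
    - [[0, 0, 0], [0, 0, 0], -1]

```text
clock: 9.93
tool_pos: [0.5662, -0.263, 0.0634]
ee_rot: [-179.8, -35.0, -0.9]
contact_force: [-0.2, -0.7, -2.9]
opening: 0.408
grasp_force: 100.8
```

Emit:
apply_moves:
  series:
    - [[0.07, 0, 0], [0, 0, 0], -1]
    - [[0.07, 0, 0], [0, 0, 0], -1]
    - [[0, 0, 0], [0, 0, 0], -1]

```text
clock: 10.18
tool_pos: [0.5699, -0.2628, 0.063]
ee_rot: [-179.8, -35.0, -0.9]
contact_force: [-3.8, -0.2, -2.8]
opening: 0.406
grasp_force: 101.0
```

Contact shows as −3.8 N in x at TCP x ≈ 0.569–0.570, as predicted. I'll press on about 18 mm in small steps.

Emit:
apply_moves:
  series:
    - [[0.12, 0, 0], [0, 0, 0], -1]
    - [[0.12, 0, 0], [0, 0, 0], -1]
    - [[0.12, -0.01, 0], [0, 0, 0], -1]
    - [[0, 0, 0], [0, 0, 0], -1]
    - [[0, 0, 0], [0, 0, 0], -1]

```text
clock: 10.6
tool_pos: [0.5805, -0.263, 0.0628]
ee_rot: [-179.8, -34.9, -0.9]
contact_force: [-6.7, -0.6, -0.1]
opening: 0.407
grasp_force: 101.3
```

Emit:
apply_moves:
  series:
    - [[0.12, 0, 0], [0, 0, 0], -1]
    - [[0.1, 0, 0], [0, 0, 0], -1]
    - [[0, 0, 0], [0, 0, 0], -1]
    - [[0, 0, 0], [0, 0, 0], -1]

```text
clock: 10.93
tool_pos: [0.5868, -0.2631, 0.0627]
ee_rot: [-179.8, -34.9, -0.9]
contact_force: [-8.6, -0.2, -0.9]
opening: 0.409
grasp_force: 101.6
```

```bash
python3 st.py
```

```text
10.9333 [ 0.5868 -0.2631  0.0627] [-179.79  -34.93   -0.95] F [-8.62 -0.19 -0.95] M [-0.04  1.12 -0.13] dy to centre mm -0.1
```

Emit:
apply_moves:
  series:
    - [[0.05, 0, 0], [0, 0, 0], -1]
    - [[0, 0, -0.1], [0, 0, 0], -1]
    - [[0, 0, -0.1], [0, 0, 0], -1]
    - [[0, 0, -0.1], [0, 0, 0], -1]
    - [[0, 0, 0], [0, 0, 0], -1]
    - [[0, 0, 0], [0, 0, 0], -1]

```text
clock: 11.43
tool_pos: [0.5882, -0.263, 0.0537]
ee_rot: [-179.8, -34.9, -1.0]
contact_force: [-9.1, -0.8, -0.1]
opening: 0.407
grasp_force: 101.8
```

```bash
python3 st.py
```

```text
11.4333 [ 0.5882 -0.263   0.0537] [-179.78  -34.93   -0.97] F [-9.15 -0.78 -0.11] M [-0.02  1.14 -0.12] dy to centre mm -0.1
```

Emit:
apply_moves:
  series:
    - [[0, 0, -0.08], [0, 0, 0], -1]
    - [[0, 0, -0.08], [0, 0, 0], -1]
    - [[0, 0, -0.06], [0, 0, 0], -1]
    - [[0, 0, 0], [0, 0, 0], -1]
    - [[0, 0, 0], [0, 0, 0], -1]

```text
clock: 11.85
tool_pos: [0.5882, -0.263, 0.0472]
ee_rot: [-179.8, -34.9, -1.0]
contact_force: [-8.0, 0.9, 0.3]
opening: 0.408
grasp_force: 101.9
```

```bash
python3 st.py
```

```text
11.85 [ 0.5882 -0.263   0.0472] [-179.78  -34.94   -0.97] F [-7.99  0.93  0.33] M [ 0.01  1.07 -0.12] dy to centre mm -0.1
```

Emit:
apply_moves:
  series:
    - [[0, 0, -0.04], [0, 0, 0], -1]
    - [[0, 0, 0], [0, 0, 0], -1]
    - [[0, 0, 0], [0, 0, 0], -1]

```text
clock: 12.1
tool_pos: [0.5884, -0.2631, 0.0462]
ee_rot: [-179.8, -35.0, -1.0]
contact_force: [-8.4, 0.5, 0.4]
opening: 0.405
grasp_force: 101.8
```

Emit:
apply_moves:
  series:
    - [[0, 0, -0.03], [0, 0, 0], -1]
    - [[0, 0, 0], [0, 0, 0], -1]
    - [[0, 0, 0], [0, 0, 0], -1]

```text
clock: 12.35
tool_pos: [0.5884, -0.2631, 0.0454]
ee_rot: [-179.8, -35.0, -1.0]
contact_force: [-8.7, 0.7, 1.4]
opening: 0.408
grasp_force: 101.8
```

Emit:
apply_moves:
  series:
    - [[0, 0, -0.03], [0, 0, 0], -1]
    - [[0, 0, 0], [0, 0, 0], -1]
    - [[-0.05, 0, 0], [0, 0, 0], -1]
    - [[-0.04, 0, 0], [0, 0, 0], -1]
    - [[0, 0, 0], [0, 0, 0], -1]
    - [[0, 0, 0], [0, 0, 0], -1]

```text
clock: 12.85
tool_pos: [0.5863, -0.2632, 0.0453]
ee_rot: [-179.8, -35.0, -0.9]
contact_force: [-8.8, 1.3, 4.1]
opening: 0.404
grasp_force: 101.9
```

```bash
python3 st.py
```

```text
12.85 [ 0.5863 -0.2632  0.0453] [-179.82  -35.03   -0.9 ] F [-8.81  1.29  4.06] M [0.11 0.92 0.06] dy to centre mm -0.0
```

Emit:
apply_moves:
  series:
    - [[-0.04, 0, 0], [0, 0, 0], -1]
    - [[-0.02, 0, 0], [0, 0, 0], -1]
    - [[0, 0, 0], [0, 0, 0], -1]
    - [[0, 0, 0], [0, 0, 0], -1]

```text
clock: 13.18
tool_pos: [0.5854, -0.2632, 0.0453]
ee_rot: [-179.8, -35.1, -0.9]
contact_force: [2.5, 1.7, -1.4]
opening: 0.408
grasp_force: 100.7
```

```bash
python3 st.py; python3 snap.py 7 wrist top; python3 - <<'E'
import cv2
t=cv2.imread('pics/wrist7.png');u=cv2.imread('pics/top7.png')
import numpy as np
a=cv2.resize(t[200:384,130:390],(600,425),interpolation=2);cv2.imwrite('pics/c7.png',a)
E
```

```text
13.1833 [ 0.5854 -0.2632  0.0453] [-179.82  -35.09   -0.91] F [ 2.55  1.68 -1.43] M [0.16 0.05 0.07] dy to centre mm 0.0
13.1833 [ 0.5854 -0.2632  0.0453] [-179.82  -35.09   -0.91] [ 2.55  1.68 -1.43] [0.16 0.05 0.07] 100.70728540420532 [-43.  21. 111.  50.  31.   8.]
```

View pics/c7.png

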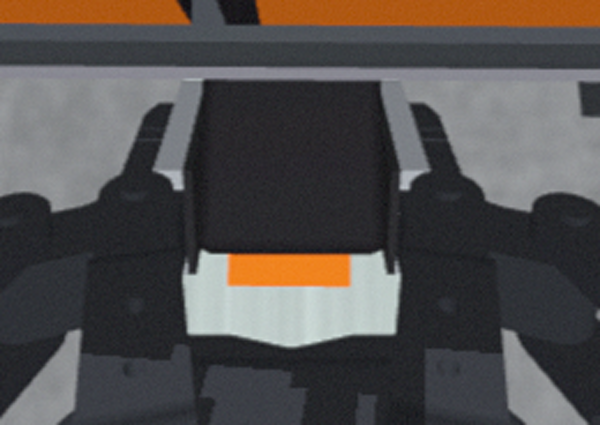

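The pack's tail (crop 290,250) sits right behind the orange lip (290,270). The x force flipped when the lip took over the spring load, so I'll release and back away along the tool axis.

Emit:
apply_moves:
  series:
    - [[0, 0, 0], [0, 0, 0], -0.1]
    - [[0, 0, 0], [0, 0, 0], 0.1]
    - [[0, 0, 0], [0, 0, 0], 0.3]
    - [[0, 0, 0], [0, 0, 0], 0.5]
    - [[0, 0, 0], [0, 0, 0], 0.5]
    - [[0, 0, 0], [0, 0, 0], 0.5]

```text
clock: 13.78
tool_pos: [0.5844, -0.2634, 0.0448]
ee_rot: [-179.8, -35.0, -0.9]
contact_force: [-0.1, -0.5, 1.3]
opening: 0.752
grasp_force: 0.0
```

Emit:
apply_moves:
  series:
    - [[-0.3, 0, 0.3], [0, 0, 0], 0.5]
    - [[-0.5, 0, 0.6], [0, 0, 0], 0.5]
    - [[-0.6, 0, 0.8], [0, 0, 0], 0.5]
    - [[-0.6, 0, 0.8], [0, 0, 0], 0.5]
    - [[-0.7, 0, 0.8], [0, 0, 0], 0.5]
    - [[-0.7, 0, 0.8], [0, 0, 0], 0.5]
    - [[-0.5, 0, 0.5], [0, 0, 0], 0.5]
    - [[0, 0, 0], [0, 0, 0], 0.5]
    - [[0, 0, 0], [0, 0, 0], 0.5]

```text
clock: 14.53
tool_pos: [0.4675, -0.2641, 0.1839]
ee_rot: [-180.0, -35.1, -0.9]
contact_force: [0.8, 0.0, -0.1]
opening: 0.749
grasp_force: 0.0
```

```bash
python3 st.py; python3 snap.py 8 wrist scene top; python3 - <<'E'
import numpy as np,cv2
from pk import cloud
m=dict(np.load('wrist8.npz'));P=cloud(m);ok=m['d']>0
q=P[ok&(P[...,2]>.06)&(P[...,2]<.08)&(P[...,0]>.54)&(P[...,0]<.64)&(abs(P[...,1]+.263)<.014)]
print('pack top',len(q),'xmin',np.percentile(q[:,0],1),'z',[(x,q[abs(q[:,0]-x)<.005,2].mean().round(4)) for x in(.565,.58,.595,.61) if (abs(q[:,0]-x)<.005).any()])
cv2.imwrite('pics/s8.png',np.hstack([m['im'][:,:,::-1][:, 110:410],np.load('top8.npz')['im'][:,:,::-1]])[:, :800])
E
```

```text
14.5333 [ 0.4675 -0.2641  0.1839] [-180.    -35.11   -0.91] F [ 0.84  0.02 -0.14] M [0.01 0.32 0.04] dy to centre mm 3.0
14.5333 [ 0.4675 -0.2641  0.1839] [-180.    -35.11   -0.91] [ 0.84  0.02 -0.14] [0.01 0.32 0.04] 0.0 [-55.  -5. 119.  38.  50.  15.]
pack top 1260 xmin 0.5576814870144677 z [(0.565, np.float64(0.0703)), (0.58, np.float64(0.0703)), (0.595, np.float64(0.0703))]
```

View pics/s8.png

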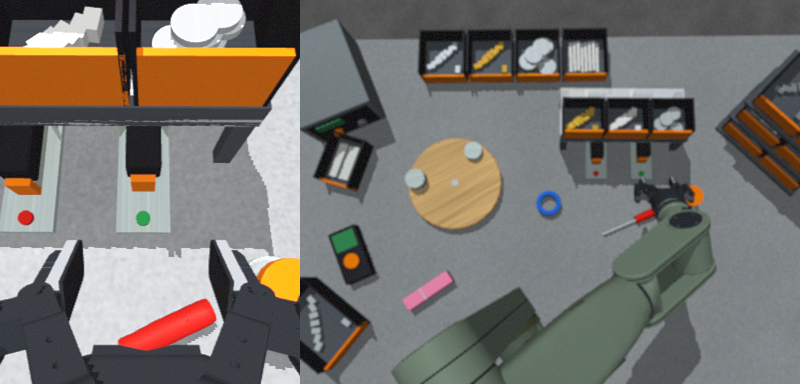

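The pack lies flat: its top is at 70.3 mm all along and its tail is right behind the lip (left image 143,180). The lids, tape, screwdriver and jar are all in place, and the robot touches nothing.

```bash
python3 -c "
from plant import workorder
print(workorder.sign_off())"
```

```text
the job is handed in; nothing more can be done
None
```

The pack is in the empty cradle, orange end first, lying flat between spring and lip. Spring travel peaked at about 20 mm, the bystanders and lids looked undisturbed, and I handed the job in at about 14.7 s; the sign-off gave no verdict.

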